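# Change the polarimeter tube and hold it down in the V-block

## Robot

A 7-joint arm with a two-finger parallel gripper is mounted at the origin on the work surface. World frame = base frame: x ahead of the robot, y to its left, z up, the work surface at z = 0. Lengths are in mm, angles in rad, forces in N, time in s.
With the tool pointing down it reaches from about 350 to 775 mm from the base axis. Payload 3.1 kg.
Tool frame: the origin (TCP) lies on the centre line of the jaws, within the pads' length; the fingertips stand 25 mm ahead of it and the grasp point (between the pads) lies 6 mm ahead of it (r.tips_ahead is the distance from the TCP to the fingertips, in mm); z points along the fingers, y is the direction in which the jaws open and shut (so a half turn about z gives the same grasp; the last joint's range is limited). The gripper opens to 85 mm and grips with 20 to 120 N. Pads are 22 mm wide; open, the fingers measure 114 mm over their backs; the gripper's body (76 mm by 85 mm) begins 54 mm behind the grasp point. The pads swing forward as they close: fully open they stand 13 mm farther back than shut.
Start: joints at [-1.261, 0.311, 0.014, 1.512, -0.004, 1.319, -0.027], TCP at [189.497, 516.341, 256.304] pointing down, gripper open.
Joint ranges: [-2.7, 2.7], [-0.3, 1.91], [-1.27, 1.3], [0.12, 2.57], [-1.44, 4.58], [0.2, 2.03], [-3.05, 3.05]. Speed limits (rad/s): [2.79, 2.79, 3.14, 3.14, 3.14, 3.14, 3.14].

## Interface

Orientations are given as a unit quaternion [w, x, y, z].
In Python, from plant import readout, vision, job, r gives the robot as it stands. The module is installed in compiled form; this text tells all that it offers.
- The arm moves only by the tool apply_moves, never from a script. Its argument "motion" is a list that holds one entry, the list of rows, each a list of 7 numbers: the shift along the world's x, y, z in cm, then the turn, a rotation vector about the world's x, y, z in rad, then the gripper's target within -1 to 1 (shut at 1, half-way at 0, fully open at -1). In form: [[[x, y, z, rx, ry, rz, claw], ...]]. A call has 1 to 5 rows; each row shifts and turns the commanded pose from where the row before left it; what a row does not reach is not made up. A row lasts 1/8 s, in which the tool goes at most 62.5 mm and 10.7 degrees, less where a joint would pass 70% of its speed; a pose out of reach is approached as far as the arm can. A call is refused whole if a number of a shift passes 6.25 or a number of a turn 0.188, either way. A call with a gripper value outside its range is refused whole. The fingers move at their own pace and stop on an object; "newtons" is the grip in N (left out, the last holds). Time passes only in rows, so rows that do not move let the fingers close. It gives the time, the measured TCP pose, the force and the opening at its end, in the units of the state.
- readout.get_obs(): the state, without advancing time (a new reading comes with each control period).
- vision.read_camera(name): name is "scene" or "top" or "wrist"; returns the picture (400x640x3 uint8, red, green, blue); there is no depth.
- vision.camera_params(name): a dict with "mtx" (3x3 intrinsics, pixels), "dist_coeffs" ([k1, k2, p1, p2, k3] as OpenCV has them; the pictures are not rectified), "extrinsics" (4x4, takes a point from world to camera coordinates); the wrist camera has in their place "mount" (4x4, takes a point from camera to tool coordinates, whose origin is the TCP and whose axes are the flange's). Camera axes: x right, y up, looking along -z (the intrinsics and any distortion apply to the point x, -y, -z); pixel columns grow to the right and rows downward; lengths in mm; the calibration is good to about 2 mm. A picture is of the moment at which its call begins: read the wrist's pose just before it. camera_params takes no time and is no camera call.
- job.finish_job(): hands the job in, once; it reports no verdict.
The state is a dict: "time_s": time; "qpos": joint angles; "qd": joint speeds; "tau": joint torques, N m; "eef_pos": TCP position; "eef_rot": TCP orientation; "contact_force": force on the tool from outside, world axes, zero at the start; "moment": the same for the moment, N m; "gripper_width": finger opening in mm.
Only numpy, scipy, OpenCV 4.12 (cv2) and the standard library are available. Lean on these libraries where they do the work, as an engineer would, in place of code of your own. Each camera call takes 0.05 s, during which the arm holds its last target.

## Task

Swap the two capped metal tubes: the short one lying in the V-block of the polarimeter bench goes into the rack place that the long one now occupies, and the long one goes into the V-block, centred between the end plates; the rubber mat is free for setting a tube down meanwhile. Finish while still holding: with the long tube fully down in the V, keep pressing it straight down with about 10 N so that it bears firmly on both sloping sides alike (a tight grip a little off to one side would lift it off the other), do not force it, and stay like that without letting up. Leave the clear sleeve, the beaker and the dish where they are.

Things in the scene. Friction and masses are not known exactly. Their poses are not given: they have to be found in the camera images.
- long_tube: long sample tube (loose, about 0.22 kg): steel barrel 24 mm in diameter, a brass hexagonal cap at each end; 180 mm long, caps 14 mm long, 34 mm across flats (39 over corners), 152 mm of barrel between caps. Origin at its centre on the axis, y along the barrel. Lies still on its caps on a flat surface, axis 17 to 20 mm above it. Starts in a rack place
- long_mid (a point): the centre of the long tube, half-way along and on its axis (same point and axes as the body)
- short_tube: the short reference tube (loose, about 0.17 kg): same barrel and caps, but 140 mm long over all, bare barrel 112 mm between caps. Origin at its centre, on its axis; y along the barrel. Starts lying in the V-block
- short_mid (a point): the centre of the short tube, half-way along and on its axis
- vblock: fixed polarimeter bench, base 80 (x) x 250 (y) x 10 mm, origin under its centre. Two steel V saddles 14 mm thick, 39 mm either side of the middle along y (64 mm open between them); 90-degree V along y, bottom line 28 mm, saddle tops 46 mm above the table, mouth 37 mm wide. Black end plates 56 mm wide, 6 thick, at y = -118 and +118 mm, reach 70 mm above the table
- v_seat (a point): where the centre of a tube's axis lies when a 24 mm barrel is seated in the V: midway between the saddles and the end plates, 45 mm above the table; y along the V, z up
- v_far: the sloping V faces (on both saddles) on the +x side of the bench's own frame; origin as vblock, faces at 45 degrees
- v_near: the sloping V faces (on both saddles) on the -x side of the bench's own frame
- rack: fixed white tube rack, base 170 (x) x 110 (y) x 10 mm, origin under its centre. Two combs 14 mm thick, 39 mm either side of the middle along y (64 mm open between them), each with two square notches 34 mm wide, floor 33 mm and top 50 mm above the table. Tubes lie along y in two places 85 mm apart along x: the long tube in one, the clear sleeve in the other
- rack_near (a point): centre of a 24 mm barrel lying in the rack place on the rack's -x side, 45 mm above the table; y along the tube
- rack_far (a point): the same for the rack place on the rack's +x side
- mat: fixed grey rubber mat, 210 (x) x 120 (y) x 4 mm, between the bench and the rack, bare at the start; origin under its centre. A tube laid along its x axis fits on it
- spare_mid (a point): the centre of a bare clear plastic sleeve (18 mm in diameter, 150 mm long, no caps) lying in the other rack place; leave it there
- beaker: small glass beaker, 68 mm wide, 88 mm tall, beyond the mat; bystander, origin at its foot
- dish: glass dish, 80 mm wide, 16 mm tall, on the robot's side of the mat; bystander, origin at its foot
Things that resemble listed ones, but are neither listed nor needed, are in the scene too. Leave any green look-alike of the rack alone. Leave any purple look-alike of the long_tube alone.

How it is judged (in metres and radians):
On the way:
1. the short tube lies in the rack place and is let go (((x of short_mid in the frame of rack_near between -0.008 and 0.008 m and y of short_mid in the frame of rack_near between -0.015 and 0.015 m and z of short_mid in the frame of rack_near between -0.004 and 0.004 m) or (x of short_mid in the frame of rack_far between -0.008 and 0.008 m and y of short_mid in the frame of rack_far between -0.015 and 0.015 m and z of short_mid in the frame of rack_far between -0.004 and 0.004 m)) and angle between the y axis of short_tube and the y axis of rack_near, either way round below 0.12 rad and contact force between each of the arm, long_tube and short_tube below 0.05 N), for 0.2 s.
At the end, for the whole second after the job is handed in: Long tube within 2.5 mm (15 mm lengthwise) and 0.04 rad of its seat in the V, over 3 N on each sloping side, fingers pressing over 2 N; short tube let go in a rack place (8 mm across, 15 mm lengthwise, 4 mm high, 0.12 rad). All through the last second, robot still holding (all of step 1 and x of long_mid in the frame of v_seat between -0.0025 and 0.0025 m and z of long_mid in the frame of v_seat between -0.0025 and 0.0025 m and y of long_mid in the frame of v_seat between -0.015 and 0.015 m and angle between the y axis of long_tube and the y axis of v_seat, either way round below 0.04 rad and contact force between long_tube and v_far above 3 N and contact force between long_tube and v_near above 3 N and contact force between the fingers and long_tube above 2 N); the arm keeps its last pose, push and grip.
It fails at once if a tube is forced into the V with more than 60 N on one side (contact force between long_tube and v_far above 60 N or contact force between long_tube and v_near above 60 N).
It fails at once if the clear sleeve is displaced by 20 mm, or the beaker or the dish by 30 mm (distance of spare_mid from where it was at the start of the episode above 0.02 m or distance of any of beaker, dish from where it was at the start of the episode above 0.03 m).
It also fails if it takes over 67 s, if anything falls off the work surface, if the arm or the gripper's body presses on something with over 40 N, if the wrist force passes 120 N, or if a joint passes its speed limit or range.

## Working session

There is one attempt and no reset: what is moved stays moved. The work goes in short steps, Python scripts to look and compute and a tool call to move; the robot and the scene stay as the last step left them, time stands still between calls to the robot, and variables do not carry over. Pictures are saved under pics/ and viewed, and the job is handed in when it is done.

Besides the shell and the picture viewer there is one more tool, called after "Call:" as name([rows], argument=value, ...), one row to a line, values as JSON. apply_moves: Moves the arm, as the interface text tells. Its arguments: {"type":"object","properties":{"motion":{"type":"array","items":{"type":"array","items":{"type":"array","items":{"type":"number"}}}},"newtons":{"type":"number"}},"required":["motion"]}

```bash
mkdir -p pics; ls
python3 - <<'E'
from plant import readout, vision, job, r
import cv2,numpy as np
o=readout.get_obs(); print(o)
for n in ["scene","top","wrist"]:
    im=vision.read_camera(n); cv2.imwrite(f"pics/{n}0.png",im[:,:,::-1]); p=vision.camera_params(n)
    print(n,{k:np.round(v,4).tolist() for k,v in p.items()})
print(readout.get_obs()["time_s"])
E
```

```text
pics
{'time_s': 0.0, 'qpos': array([-1.26069698,  0.31177242,  0.01394255,  1.51306288, -0.00439424,
        1.31920098, -0.0272058 ]), 'qd': array([-1.59396161e-03, -1.54942546e-03, -1.42352372e-03, -1.06804723e-04,
        9.51650128e-04, -5.25998945e-05,  8.77331246e-04]), 'tau': array([-4.13728148e-04, -3.79913735e+01,  1.45896804e-01, -2.30581784e+01,
        1.22998501e-02,  1.37914822e-02,  1.07224164e-05]), 'eef_pos': array([189.25510811, 515.69470887, 255.19288479]), 'eef_rot': array([-1.67060336e-04,  1.74935055e-01,  9.84579236e-01, -1.19487038e-03]), 'contact_force': array([ 0.37071474,  0.06602217, -1.12970238]), 'moment': array([1.74695002e-02, 5.15141476e-05, 7.45379919e-02]), 'gripper_width': 85.23669234097733}
scene {'mtx': [[372.2469, 0.0, 317.8109], [0.0, 372.2469, 195.677], [0.0, 0.0, 1.0]], 'dist_coeffs': [-0.0242, 0.0, 0.0, 0.0, 0.0], 'extrinsics': [[0.5099, 0.8602, -0.0106, -272.4652], [-0.7054, 0.4251, 0.5672, 329.4224], [0.4924, -0.2817, 0.8235, -1124.2803], [0.0, 0.0, 0.0, 1.0]]}
top {'mtx': [[451.2139, 0.0, 318.311], [0.0, 451.2139, 195.1433], [0.0, 0.0, 1.0]], 'dist_coeffs': [-0.1306, 0.0, 0.0, 0.0, 0.0], 'extrinsics': [[-0.0032, -1.0, 0.0018, 4.2008], [0.9915, -0.0029, 0.1297, -542.0437], [-0.1297, 0.0022, 0.9915, -980.2138], [0.0, 0.0, 0.0, 1.0]]}
wrist {'mtx': [[287.4557, 0.0, 318.4468], [0.0, 287.4557, 199.8295], [0.0, 0.0, 1.0]], 'dist_coeffs': [-0.0519, 0.0, 0.0, 0.0, 0.0], 'mount': [[0.0004, 0.9562, 0.2927, 72.7643], [1.0, -0.0005, 0.0003, 0.1131], [0.0005, 0.2927, -0.9562, -118.6959], [0.0, 0.0, 0.0, 1.0]]}
0.15
```

View pics/top0.png

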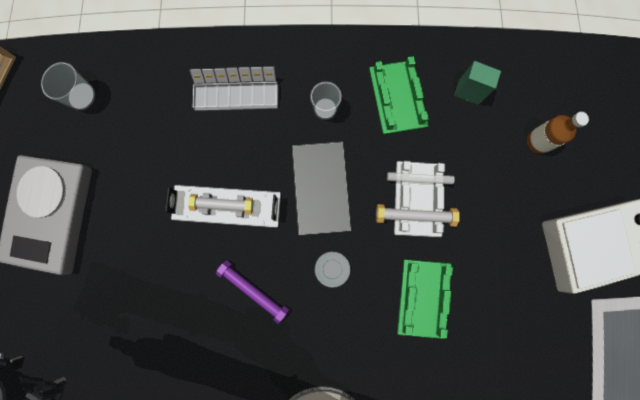

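View pics/scene0.png

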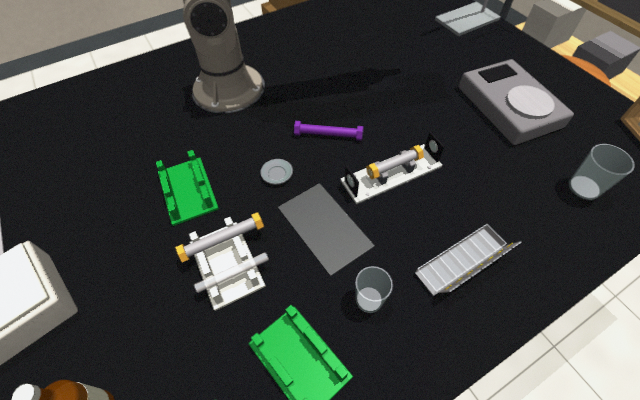

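View pics/wrist0.png

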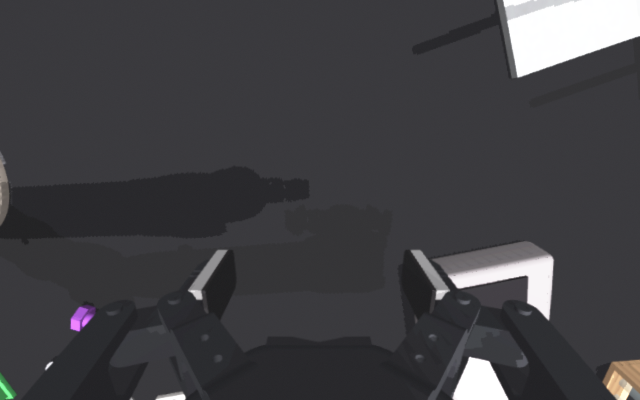

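Run:
```python
import cv2
im=cv2.imread("pics/top0.png")
cv2.imwrite("pics/c1.png",cv2.resize(im[170:240,155:295],None,fx=5.5,fy=5.5,interpolation=cv2.INTER_CUBIC))
cv2.imwrite("pics/c2.png",cv2.resize(im[150:250,365:470],None,fx=6,fy=6,interpolation=cv2.INTER_CUBIC))
im=cv2.imread("pics/scene0.png")
cv2.imwrite("pics/c3.png",cv2.resize(im[125:210,330:455],None,fx=6,fy=6,interpolation=cv2.INTER_CUBIC))
cv2.imwrite("pics/c4.png",cv2.resize(im[205:315,165:280],None,fx=5.4,fy=5.4,interpolation=cv2.INTER_CUBIC))
```

```text
(no output)
```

View pics/c1.png

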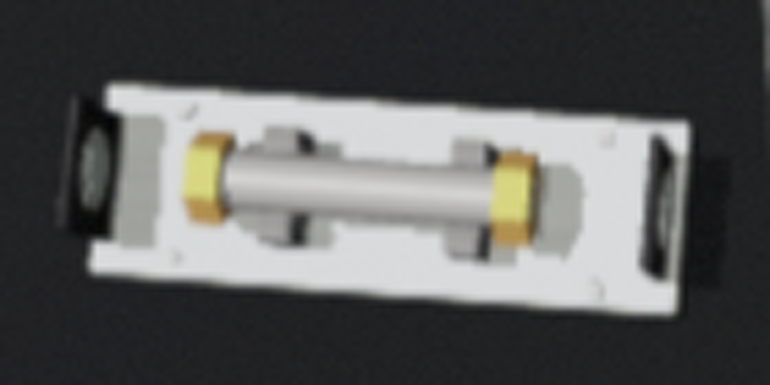

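View pics/c2.png

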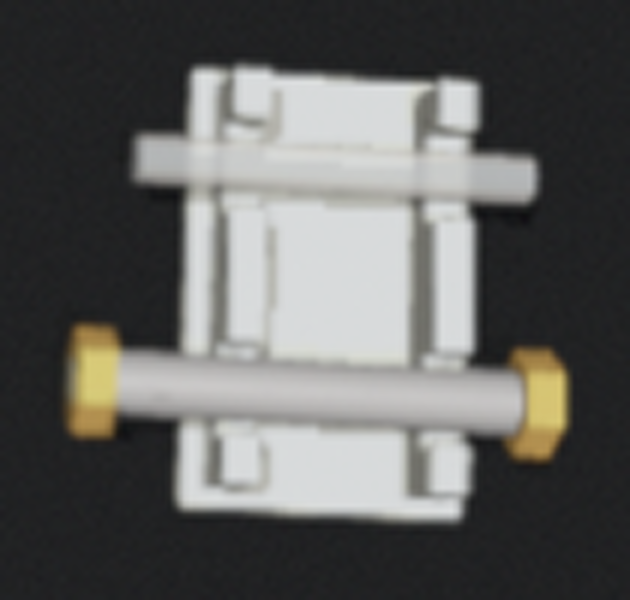

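View pics/c3.png

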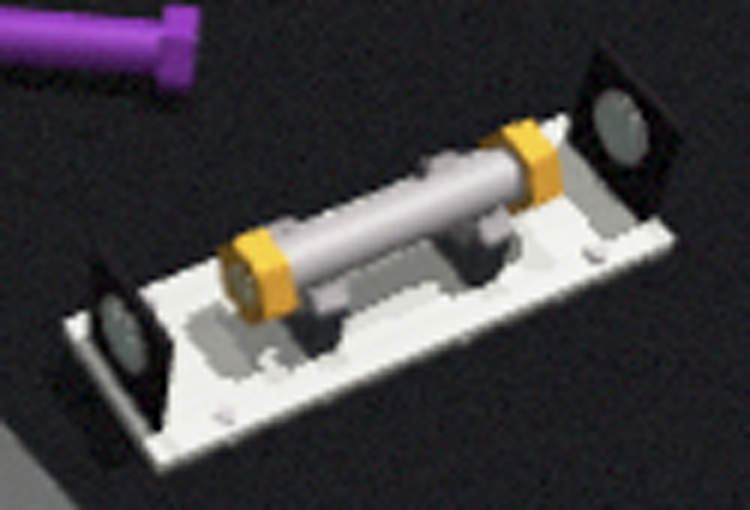

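View pics/c4.png

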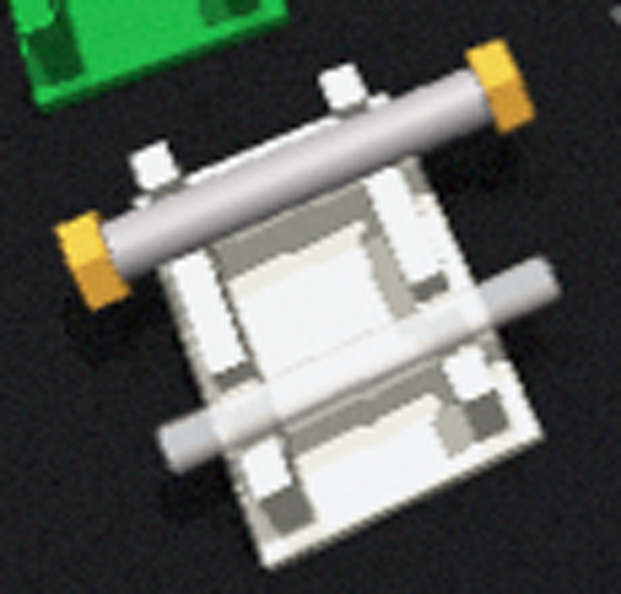

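The pictures show the bench left of the mat (base corners at top view about (174,185), (280,192), (278,227), (171,219)), the rack on the right (corners about (397,161), (395,234), (442,236)), with the long tube in its robot-side (near) place and the sleeve in the far one. The tubes lie roughly along y.

```bash
cat > h.py <<'E'
import numpy as np, cv2
from scipy.optimize import least_squares
from plant import readout, vision
F=np.diag([1.,-1,-1])
def cam(n):
    p=vision.camera_params(n); K=np.array(p["mtx"]);d=np.array(p["dist_coeffs"]);
    if n=="wrist":
        o=readout.get_obs(); from scipy.spatial.transform import Rotation as R
        q=np.array(o["eef_rot"]);T=np.eye(4);T[:3,:3]=R.from_quat(q[[1,2,3,0]]).as_matrix();T[:3,3]=o["eef_pos"]
        E=np.linalg.inv(T@np.array(p["mount"]))
    else: E=np.array(p["extrinsics"])
    return K,d,E
def proj(c,P):
    K,d,E=c; P=np.atleast_2d(P); Q=(P@E[:3,:3].T+E[:3,3])@F
    return cv2.projectPoints(Q.reshape(-1,1,3),np.zeros(3),np.zeros(3),K,d)[0].reshape(-1,2)
def unproj(c,uv,z):
    K,d,E=c; uv=np.atleast_2d(np.array(uv,float)); n=cv2.undistortPoints(uv.reshape(-1,1,2),K,d).reshape(-1,2)
    D=np.c_[n,np.ones(len(n))]@F@E[:3,:3]; C=-E[:3,:3].T@E[:3,3]
    z=np.broadcast_to(z,(len(n),))
    return C+D*((z-C[2])/D[:,2])[:,None]
def fit(obs,x0):
    # obs: list of (cam, local pts Nx3, uv Nx2); pose x,y,yaw
    def w(x,L):
        c,s=np.cos(x[2]),np.sin(x[2]); L=np.array(L,float)
        return np.c_[x[0]+c*L[:,0]-s*L[:,1],x[1]+s*L[:,0]+c*L[:,1],L[:,2]]
    f=lambda x:np.concatenate([(proj(c,w(x,L))-uv).ravel() for c,L,uv in obs])
    s=least_squares(f,x0,x_scale=[10,10,.1]); return s.x,np.round(s.fun.reshape(-1,2),1)
def crop(pts,s,ox,oy): return (np.array(pts,float)+.5)/s-.5+[ox,oy]
E
python3 - <<'E'
from h import *
t=cam("top");s=cam("scene")
print("top cam", -t[2][:3,:3].T@t[2][:3,3])
# bench
L=[[40,125,10],[40,-125,10],[-40,-125,10],[-40,125,10]]
o1=(t,L,crop([(107,85),(690,122),(677,313),(90,270)],5.5,155,170))
# scene: corners: near-left bottom(front left)  
o2=(s,[[-40,-125,10],[40,-125,10],[40,125,10]],crop([(68,322),(155,458),(672,232)],6,330,125))
for ob in ([o1],[o2],[o1,o2]): x,f=fit(ob,[500,200,0.]);print("bench",np.round(x,4),f.tolist())
L=[[85,55,10],[-85,55,10],[-85,-55,10]]
r1=(t,L,crop([(192,68),(178,505),(463,517)],6,365,150))
r2=(s,[[85,-55,10],[85,55,10]],crop([(268,555),(542,430)],5.4,165,205))
for ob in ([r1],[r1,r2]): x,f=fit(ob,[500,-200,0.]);print("rack",np.round(x,4),f.tolist())
print("mat",np.round(unproj(t,[(292,144),(344,142),(350,232),(298,235)],4),1).tolist())
print("short ends barrel", np.round(unproj(t,crop([(225,182),(495,194)],5.5,155,170),57),1).tolist())
print("long barrel ends", np.round(unproj(t,crop([(119,384),(518,402)],6,365,150),57),1).tolist())
print("dish",unproj(t,[(332,269)],8).round(),"beaker",unproj(t,[(326,109)],0).round())
E
```

```text
top cam [ 410.30452045    4.78768323 1042.24530527]
bench [ 5.220397e+02  2.181025e+02 -6.850000e-02] [[0.3, -0.1], [0.1, 0.0], [-0.2, -0.2], [-0.2, 0.2]]
bench [ 5.192550e+02  2.217834e+02 -6.140000e-02] [[-1.3, -0.8], [0.8, 0.6], [0.4, 0.0]]
bench [ 5.213518e+02  2.193075e+02 -6.730000e-02] [[-0.3, 0.2], [-0.4, 0.3], [-0.7, 0.1], [-0.7, 0.6], [-1.7, -0.1], [0.2, 1.5], [0.3, 1.2]]
rack [ 5.377270e+02 -2.313215e+02 -5.410000e-02] [[-0.1, 0.0], [0.2, -0.1], [-0.1, 0.1]]
rack [ 5.364192e+02 -2.295296e+02 -4.690000e-02] [[-1.1, 0.7], [-0.3, 0.6], [-0.6, 0.5], [-0.6, 2.0], [-0.1, 0.1]]
mat [[668.1, 64.2, 4.0], [672.6, -58.6, 4.0], [460.4, -70.2, 4.0], [454.0, 49.4, 4.0]]
short ends barrel [[523.2, 275.0, 57.0], [518.1, 165.1, 57.0]]
long barrel ends [[497.9, -142.6, 57.0], [490.4, -291.1, 57.0]]
dish [[376. -28.   8.]] beaker [[755. -17.   0.]]
```

Call:
apply_moves([
  [[3.3,-3.0,-0.3,0,0,-0.129,-1],[3.3,-3.0,-0.3,0,0,-0.129,-1],[3.3,-3.0,-0.3,0,0,-0.129,-1],[3.3,-3.0,-0.3,0,0,-0.129,-1],[3.3,-3.0,-0.3,0,0,-0.129,-1]],
])

```text
time_s: 0.78
eef_pos: [355.2, 365.1, 241.0]
eef_rot: [-0.0, 0.48, 0.877, -0.0]
contact_force: [0.4, 0.3, -0.7]
gripper_width: 85.2
```

Call:
apply_moves([
  [[3.3,-3.0,-0.3,0,0,-0.129,-1],[3.3,-3.0,-0.3,0,0,-0.129,-1],[3.3,-3.0,-0.3,0,0,-0.129,-1],[3.3,-3.0,-0.3,0,0,-0.129,-1],[3.3,-2.8,-0.3,0,0,-0.129,-1]],
])

```text
time_s: 1.4
eef_pos: [520.2, 217.2, 225.9]
eef_rot: [-0.0, 0.733, 0.68, -0.0]
contact_force: [1.2, 0.1, -0.3]
gripper_width: 85.7
```

```bash
cat >> h.py <<'E'
def st():
    o=readout.get_obs(); from scipy.spatial.transform import Rotation as R
    q=np.array(o["eef_rot"]);M=R.from_quat(q[[1,2,3,0]]).as_matrix()
    print("t",round(o["time_s"],2),"pos",np.round(o["eef_pos"],1),"jaw yaw",round(np.arctan2(M[1,1],M[0,1]),4),"z",np.round(M[:,2],4),"F",np.round(o["contact_force"],2),"M",np.round(o["moment"],2),"w",round(o["gripper_width"],1),"q7",round(o["qpos"][6],2))
def snap(n,f):
    c=cam(n); im=vision.read_camera(n); cv2.imwrite(f"pics/{f}.png",im[:,:,::-1]); np.savez(f"pics/{f}.npz",K=c[0],d=c[1],E=c[2])
def ld(f):
    a=np.load(f"pics/{f}.npz"); return a["K"],a["d"],a["E"]
E
python3 -c "
from h import *
st();snap('wrist','w1')"
```

```text
t 1.4 pos [520.2 217.2 225.9] jaw yaw -0.0752 z [-6.e-04 -2.e-04 -1.e+00] F [ 1.25  0.11 -0.27] M [0.   0.01 0.02] w 85.7 q7 -0.36
```

View pics/w1.png

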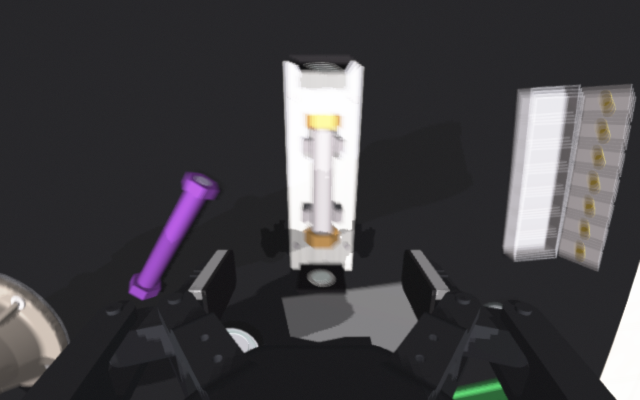

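The wrist view shows the short tube in the V, its barrel at about column 322 and rows 130–228, with the jaws at columns 213–427 (centre about 320).

Run:
```python
from h import *
c=ld("w1")
im=cv2.imread("pics/w1.png"); cv2.imwrite("pics/w1c.png",cv2.resize(im[45:295,270:380],None,fx=2.4*1,fy=2.4,interpolation=cv2.INTER_CUBIC))
P=unproj(c,[(322.5,130),(322,225)],45);print(P)
# tube edges per row
g=im.astype(int)
for r in (150,165,180,195):
    print(r,g[r,300:346].sum(1).tolist())
```

```text
[[530.30009241 273.29125725  45.        ]
 [522.40070643 169.79792041  45.        ]]
150 [743, 722, 705, 661, 636, 633, 633, 628, 595, 596, 589, 601, 602, 629, 644, 662, 686, 704, 720, 729, 737, 740, 740, 740, 740, 737, 732, 721, 706, 686, 665, 637, 629, 599, 597, 591, 599, 602, 623, 640, 653, 663, 675, 706, 716, 741]
165 [763, 763, 763, 763, 763, 763, 763, 762, 754, 748, 735, 726, 691, 691, 652, 665, 686, 707, 720, 731, 735, 739, 740, 740, 737, 734, 729, 716, 702, 683, 662, 683, 698, 716, 731, 741, 751, 756, 761, 762, 762, 762, 762, 761, 761, 760]
180 [763, 763, 763, 762, 762, 762, 762, 760, 754, 741, 721, 709, 676, 654, 579, 590, 620, 646, 663, 676, 683, 689, 692, 692, 689, 686, 680, 668, 651, 624, 600, 638, 675, 716, 724, 747, 751, 759, 759, 760, 759, 759, 759, 759, 759, 758]
195 [757, 757, 757, 757, 757, 756, 756, 755, 748, 735, 712, 696, 645, 641, 566, 590, 623, 648, 662, 674, 683, 687, 689, 689, 688, 685, 677, 662, 644, 614, 597, 666, 673, 708, 722, 741, 752, 757, 758, 757, 757, 757, 757, 757, 755, 755]
```

View pics/w1c.png

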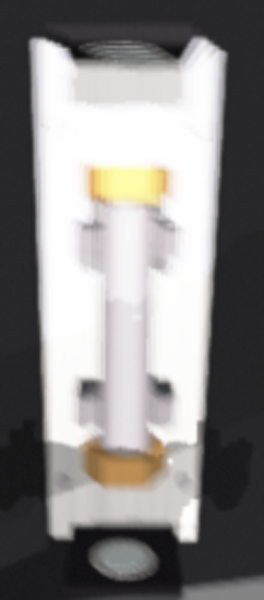

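The picture is motion-blurred and disagrees by about 5 mm in x with the top view; I'll descend, settle and look again.

Call:
apply_moves([
  [[0,0,-3.0,0,0,0.007,-1],[0,0,-3.0,0,0,0,-1],[0,0,0,0,0,0,-1],[0,0,0,0,0,0,-1]],
])

```text
time_s: 1.95
eef_pos: [520.0, 218.7, 167.2]
eef_rot: [0.0, 0.729, 0.684, 0.001]
contact_force: [0.3, 0.4, -0.3]
gripper_width: 85.3
```

Run:
```python
from h import *
st();snap('wrist','w2');st()
im=cv2.imread("pics/w2.png"); cv2.imwrite("pics/w2c.png",cv2.resize(im[0:300,220:420],None,fx=2,fy=2,interpolation=cv2.INTER_CUBIC))
```

```text
t 1.95 pos [520.  218.7 167.2] jaw yaw -0.0635 z [ 1.3e-03  4.0e-04 -1.0e+00] F [ 0.27  0.39 -0.25] M [ 0.07 -0.01 -0.05] w 85.3 q7 -0.33
t 2.0 pos [520.4 218.8 167.8] jaw yaw -0.0636 z [ 0.0024  0.001  -1.    ] F [-0.3   0.14  0.43] M [-0.01  0.05  0.05] w 85.7 q7 -0.33
```

View pics/w2c.png

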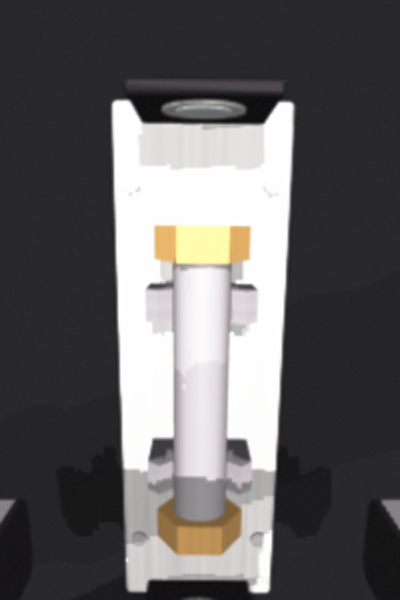

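Run:
```python
from h import *
c=ld("w2")
q=lambda p:crop(p,2,220,0)
P=unproj(c,q([(201,264),(200,512)]),45);print(P,np.arctan2(-(P[0]-P[1])[0],(P[0]-P[1])[1]),P.mean(0))
x,f=fit([(c,[[-40,125,10],[40,125,10],[40,-125,10],[-40,-125,10]],q([(112,101),(293,101),(272,591),(128,591)]))],[520,218,-.06]);print(x,f)
# jaw centre check: project TCP grasp pts
print(proj(c,[[520.2,218.7,160],[520.2,218.7,45]]))
```

```text
[[527.14341445 277.10268094  45.        ]
 [519.76439109 164.39631343  45.        ]] -0.0653779125874657 [523.45390277 220.74949719  45.        ]
[ 5.24047919e+02  2.20605701e+02 -6.58677360e-02] [[-0.3 -0.3]
 [ 0.3  0.1]
 [-0.4  0.2]
 [ 0.5  0.2]]
[[315.31795883 268.31696297]
 [316.42744458 200.24478688]]
```

Call:
apply_moves([
  [[0.13,0.15,-4.0,0,0,-0.003,-1],[0,0,-4.0,0,0,0,-1],[0,0,-3.0,0,0,0,-1],[0,0,-0.55,0,0,0,-1],[0,0,0,0,0,0,-1]],
])

```text
time_s: 2.62
eef_pos: [521.9, 220.3, 52.2]
eef_rot: [0.0, 0.73, 0.683, 0.001]
contact_force: [0.6, 0.5, 1.2]
gripper_width: 85.6
```

Call:
apply_moves([
  [[0,0,0,0,0,0,1],[0,0,0,0,0,0,1],[0,0,0,0,0,0,1],[0,0,0,0,0,0,1],[0,0,0,0,0,0,1]],
], newtons=30)

```text
time_s: 3.25
eef_pos: [521.4, 220.0, 51.4]
eef_rot: [0.0, 0.73, 0.683, 0.001]
contact_force: [-0.7, -0.6, 3.7]
gripper_width: 23.0
```

Run:
```python
from h import *
st();snap('wrist','w3')
```

```text
t 3.25 pos [521.4 220.   51.4] jaw yaw -0.0671 z [ 1.3e-03  5.0e-04 -1.0e+00] F [-0.69 -0.61  3.74] M [-0.03 -0.08 -0.04] w 23.0 q7 -0.28
```

View pics/w3.png

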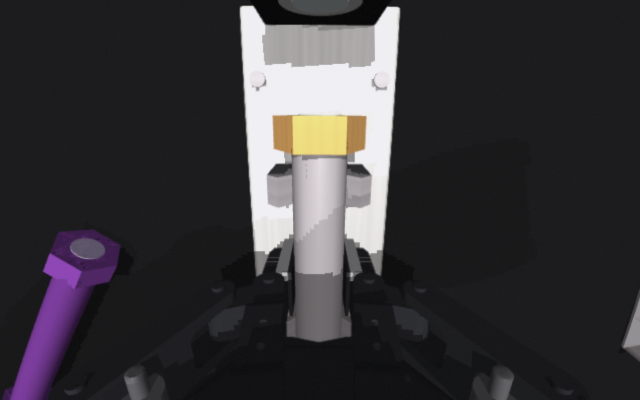

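Call:
apply_moves([
  [[0,0,0,0,0,0,0.2],[0,0,0.3,0,0,0,0.2],[0,0,0.25,0,0,0,0.2],[0,0,0,0,0,0,1],[0,0,0,0,0,0,1]],
], newtons=40)

```text
time_s: 3.92
eef_pos: [521.4, 219.9, 56.8]
eef_rot: [0.0, 0.73, 0.683, 0.001]
contact_force: [0.4, -0.1, 3.0]
gripper_width: 22.8
```

Call:
apply_moves([
  [[0,0,0,0,0,0,1],[0,0,0,0,0,0,1],[0,0,0,0,0,0,1],[0,0,1.0,0,0,0,1],[0,0,3.0,0,0,0,1]],
])

```text
time_s: 4.55
eef_pos: [517.7, 219.1, 94.2]
eef_rot: [-0.001, 0.73, 0.683, -0.004]
contact_force: [-0.4, 0.4, -2.1]
gripper_width: 22.4
```

Run:
```python
from h import *
from plant import r
print(r.tips_ahead);st();
```

```text
25.0
t 4.55 pos [517.7 219.1  94.2] jaw yaw -0.0665 z [-0.0073 -0.0031 -1.    ] F [-0.41  0.38 -2.09] M [ 0.03 -0.06  0.01] w 22.4 q7 -0.3
```

Call:
apply_moves([
  [[0,0,3.5,0,0,-0.06,1],[0.5,-2.5,1.0,0,0,-0.18,1],[0.6,-3.2,0,0,0,-0.18,1],[0.6,-3.2,0,0,0,-0.18,1],[0.6,-3.2,0,0,0,-0.18,1]],
])

```text
time_s: 5.18
eef_pos: [542.6, 98.1, 140.6]
eef_rot: [-0.0, 0.936, 0.352, -0.001]
contact_force: [0.1, 0.5, -2.2]
gripper_width: 22.6
```

Call:
apply_moves([
  [[0.6,-3.2,0,0,0,-0.18,1],[0.6,-3.2,0,0,0,-0.18,1],[0.6,-3.2,0,0,0,-0.18,1],[0.3,-0.6,0,0,0,-0.12,1],[0,0,0,0,0,0,1]],
])

```text
time_s: 5.8
eef_pos: [563.8, -3.7, 140.6]
eef_rot: [0.0, 0.999, 0.032, -0.001]
contact_force: [0.2, 0.1, -1.2]
gripper_width: 22.6
```

Run:
```python
from h import *
st();snap('wrist','w4');snap('scene','s4')
```

```text
t 5.8 pos [563.8  -3.7 140.6] jaw yaw -1.507 z [-2.4e-03 -2.0e-04 -1.0e+00] F [ 0.21  0.14 -1.25] M [ 0.05 -0.03  0.01] w 22.6 q7 -1.18
```

View pics/w4.png

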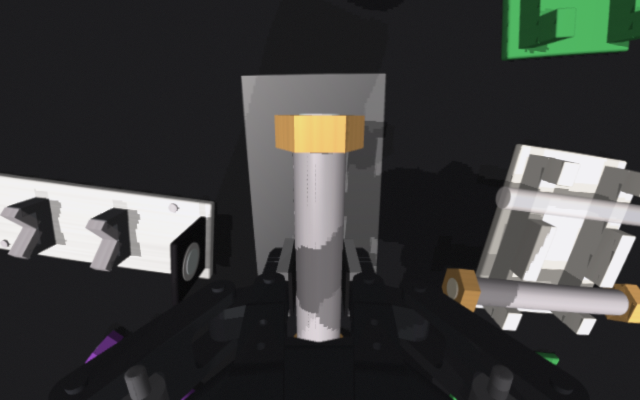

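View pics/s4.png

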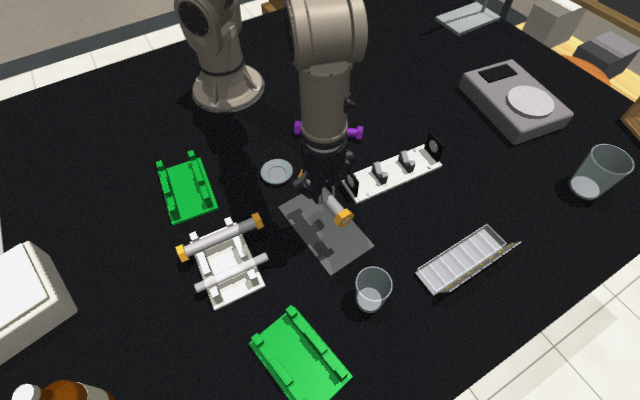

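The tube is held level above the mat, roughly along its long axis; the bench V is empty. Lowering now.

Call:
apply_moves([
  [[0,0,-4.0,0,0,0,1],[0,0,-4.0,0,0,0,1],[0,0,-2.0,0,0,0,1],[0,0,-0.5,0,0,0,1],[0,0,0,0,0,0,1]],
])

```text
time_s: 6.52
eef_pos: [565.6, -3.1, 37.1]
eef_rot: [0.0, 0.999, 0.032, 0.001]
contact_force: [0.0, 1.0, -1.6]
gripper_width: 22.8
```

Call:
apply_moves([
  [[0,0,-0.15,0,0,0,1],[0,0,-0.1,0,0,0,1],[0,0,0,0,0,0,1]],
])

```text
time_s: 6.9
eef_pos: [565.0, -3.1, 34.2]
eef_rot: [-0.0, 0.999, 0.032, 0.0]
contact_force: [0.1, 0.5, -1.7]
gripper_width: 22.5
```

Call:
apply_moves([
  [[0,0,-0.1,0,0,0,1],[0,0,-0.05,0,0,0,1],[0,0,0,0,0,0,1]],
])

```text
time_s: 7.28
eef_pos: [565.0, -3.1, 32.9]
eef_rot: [-0.0, 0.999, 0.032, 0.0]
contact_force: [-1.8, 0.5, 4.2]
gripper_width: 22.6
```

Call:
apply_moves([
  [[0,0,0,0,0,0,0],[0,0,0,0,0,0,0],[0,0,1.0,0,0,0,0],[0,0,4.0,0,0,0,-1],[0,0,5.0,0,0,0,-1]],
])

```text
time_s: 7.9
eef_pos: [564.0, -3.1, 133.0]
eef_rot: [0.0, 0.999, 0.032, -0.001]
contact_force: [0.4, 0.2, 0.6]
gripper_width: 77.0
```

Call:
apply_moves([
  [[-0.9,-2.6,2.0,0,0,0.18,-1],[-0.9,-2.6,0,0,0,0.18,-1],[-0.9,-2.7,0,0,0,0.18,-1],[-0.9,-2.7,0,0,0,0.18,-1],[-0.9,-2.7,0,0,0,0.18,-1]],
])

```text
time_s: 8.52
eef_pos: [519.6, -137.4, 153.0]
eef_rot: [0.0, 0.885, 0.466, 0.0]
contact_force: [0.7, -0.7, -0.3]
gripper_width: 85.6
```

Call:
apply_moves([
  [[-0.9,-2.7,0,0,0,0.18,-1],[-0.9,-2.7,0,0,0,0.18,-1],[-0.8,-2.7,0,0,0,0.19,-1],[0,0,0,0,0,0,-1],[0,0,0,0,0,0,-1]],
])

```text
out of range; nothing moved
```

Run:
```python
from h import *
st()
```

```text
t 8.53 pos [ 519.6 -137.4  153. ] jaw yaw -0.6014 z [ 1.e-03 -5.e-04 -1.e+00] F [ 0.73 -0.69 -0.26] M [-0.06 -0.02  0.  ] w 85.6 q7 -0.13
```

Call:
apply_moves([
  [[-0.9,-2.7,0,0,0,0.18,-1],[-0.9,-2.7,0,0,0,0.18,-1],[-0.8,-2.7,0,0,0,0.185,-1],[0,0,0,0,0,0,-1],[0,0,0,0,0,0,-1]],
])

```text
time_s: 9.15
eef_pos: [494.3, -216.3, 152.6]
eef_rot: [-0.0, 0.729, 0.684, 0.001]
contact_force: [-0.7, -0.5, 0.5]
gripper_width: 85.5
```

Run:
```python
from h import *
st();snap('wrist','w5');snap('scene','s5')
```

```text
t 9.15 pos [ 494.3 -216.3  152.6] jaw yaw -0.0633 z [ 7.e-04  9.e-04 -1.e+00] F [-0.67 -0.53  0.49] M [ 0.01  0.01 -0.03] w 85.5 q7 0.52
```

View pics/w5.png

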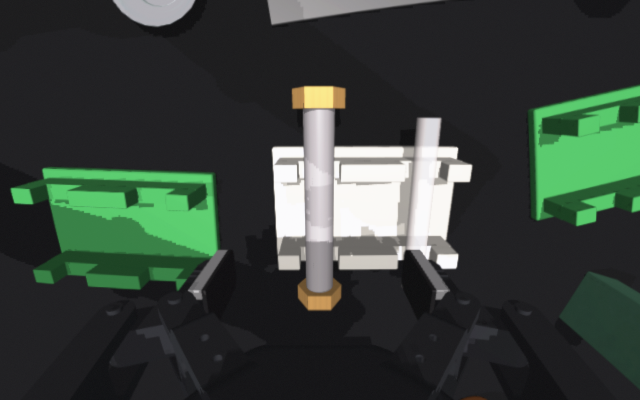

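View pics/s5.png

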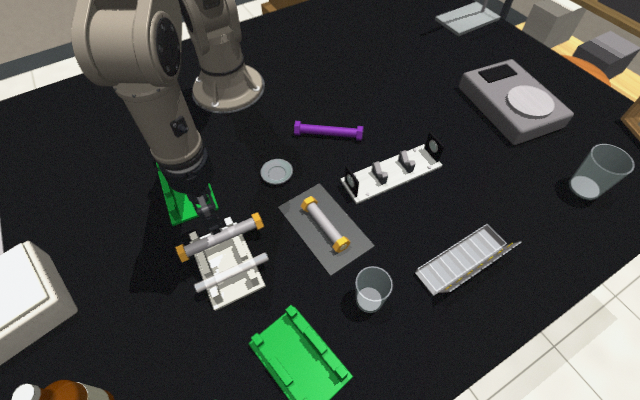

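Run:
```python
from h import *
c=ld("w5")
P=unproj(c,[(319,110),(319.5,288)],45);print(P,np.arctan2(-(P[0]-P[1])[0],(P[0]-P[1])[1]),P.mean(0))
x,f=fit([(c,[[-85,55,10],[85,55,10],[-85,-55,10],[85,-55,10]],[(273,149),(456,148),(278,268),(447,266)])],[537,-230,-.06]);print(x,f)
print(unproj(cam("top"),[(452,262),(403,260)],40))
im=cv2.imread("pics/w5.png"); cv2.imwrite("pics/w5c.png",cv2.resize(im[80:310,260:480],None,fx=2.6,fy=2.6,interpolation=cv2.INTER_CUBIC))
```

```text
[[ 501.32316592 -140.68699835   45.        ]
 [ 492.11753159 -295.49945237   45.        ]] -0.05939320186325887 [ 496.72034876 -218.09322536   45.        ]
[ 5.38948880e+02 -2.35372352e+02 -4.91248012e-02] [[-0.6  5.3]
 [ 2.1  4.2]
 [ 0.9 -5.7]
 [-2.6 -6.4]]
[[ 390.12212006 -295.24798604   40.        ]
 [ 395.95769814 -184.64089667   40.        ]]
```

View pics/w5c.png

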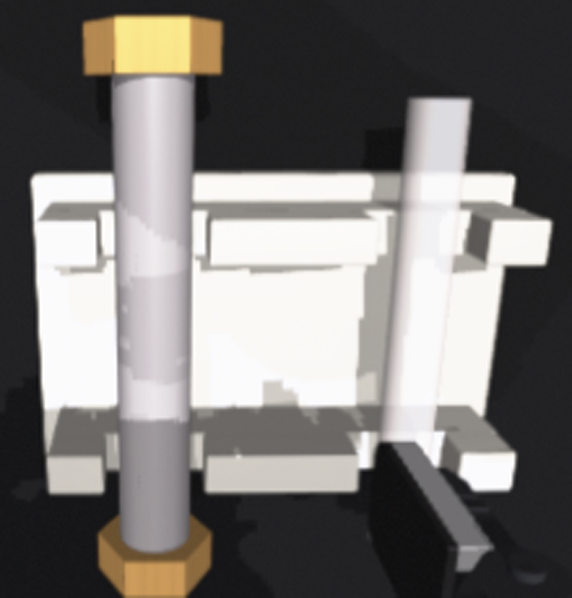

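Run:
```python
from h import *
c=ld("w5")
q=lambda p:crop(p,2.6,260,80)
for X in (70,): print(unproj(c,q([(75,220),(75,263),(75,456),(75,492)]),50))
print(unproj(c,q([(34,175),(514,177)]),10))
print(unproj(c,q([(100,260),(210,260),(103,490),(206,490)]),50))
```

```text
[[ 475.16801599 -179.65692741   50.        ]
 [ 473.95394809 -192.77902913   50.        ]
 [ 467.83718946 -257.70882329   50.        ]
 [ 466.55318161 -271.12261761   50.        ]]
[[ 457.81438963 -169.73478371   10.        ]
 [ 625.6307672  -180.49151948   10.        ]]
[[ 481.61249095 -192.33369865   50.        ]
 [ 514.90983724 -194.44003931   50.        ]
 [ 475.99448109 -270.93946333   50.        ]
 [ 510.42686255 -273.1364914    50.        ]]
```

The wrist view shows the long tube in the near rack notch (barrel column 319, rows 110–288), clear of the sleeve (column 425). Grasping.

Call:
apply_moves([
  [[0.02,-0.45,-4.0,0,0,0.004,-1],[0,0,-3.5,0,0,0,-1],[0,0,-2.0,0,0,0,-1],[0,0,-0.5,0,0,0,-1],[0,0,0,0,0,0,1]],
])

```text
time_s: 9.88
eef_pos: [494.6, -221.1, 52.6]
eef_rot: [0.0, 0.727, 0.687, 0.0]
contact_force: [-0.7, -0.7, 0.5]
gripper_width: 70.3
```

Call:
apply_moves([
  [[0,0,0,0,0,0,1],[0,0,0,0,0,0,1],[0,0,0,0,0,0,1],[0,0,0,0,0,0,1],[0,0,0,0,0,0,1]],
])

```text
time_s: 10.5
eef_pos: [494.7, -221.9, 53.2]
eef_rot: [0.001, 0.727, 0.686, 0.001]
contact_force: [-0.5, 1.2, 5.6]
gripper_width: 22.8
```

Run:
```python
from h import *
st()
```

```text
t 10.5 pos [ 494.7 -221.9   53.2] jaw yaw -0.0579 z [ 1.8e-03 -3.0e-04 -1.0e+00] F [-0.53  1.16  5.63] M [ 0.16  0.08 -0.03] w 22.8 q7 0.6
```

Call:
apply_moves([
  [[0,0,1.0,0,0,0,1],[0,0,4.0,0,0,0,1],[0,0,4.0,0,0,0,1],[0,0,1.0,0,0,0,1],[0.3,4.0,0,0,0,0,1]],
])

```text
time_s: 11.12
eef_pos: [496.0, -185.9, 152.8]
eef_rot: [0.002, 0.73, 0.683, -0.001]
contact_force: [1.0, 0.6, -2.5]
gripper_width: 22.8
```

Call:
apply_moves([
  [[0.3,5.0,0,0,0,-0.009,1],[0.3,5.0,0,0,0,0,1],[0.3,5.0,0,0,0,0,1],[0.3,5.0,0,0,0,0,1],[0.3,5.0,0,0,0,0,1]],
])

```text
time_s: 11.75
eef_pos: [510.5, 69.8, 150.7]
eef_rot: [-0.001, 0.73, 0.683, -0.001]
contact_force: [0.8, 0.2, -1.7]
gripper_width: 22.2
```

Call:
apply_moves([
  [[0.3,5.0,0,0,0,0,1],[0.3,5.0,0,0,0,0,1],[0.27,4.8,0,0,0,0,1],[0,0,0,0,0,0,1],[0,0,0,0,0,0,1]],
])

```text
time_s: 12.38
eef_pos: [519.7, 215.4, 150.6]
eef_rot: [-0.0, 0.73, 0.683, -0.002]
contact_force: [-0.2, -0.1, -1.8]
gripper_width: 22.9
```

Run:
```python
from h import *
st();snap('wrist','w6');snap('top','t6');st()
im=cv2.imread("pics/t6.png"); cv2.imwrite("pics/t6c.png",cv2.resize(im[150:250,140:300],None,fx=5,fy=5,interpolation=cv2.INTER_CUBIC))
```

```text
t 12.38 pos [519.7 215.4 150.6] jaw yaw -0.0667 z [-0.0029 -0.0027 -1.    ] F [-0.16 -0.1  -1.83] M [-0.02  0.01  0.04] w 22.9 q7 -0.34
t 12.47 pos [520.4 214.1 151.4] jaw yaw -0.0698 z [-0.0015 -0.0021 -1.    ] F [-0.3  -0.24 -1.55] M [-0.07 -0.04  0.03] w 22.4 q7 -0.34
```

View pics/w6.png

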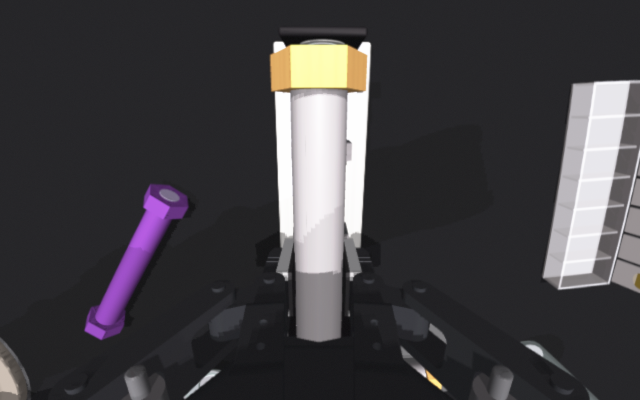

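View pics/t6c.png

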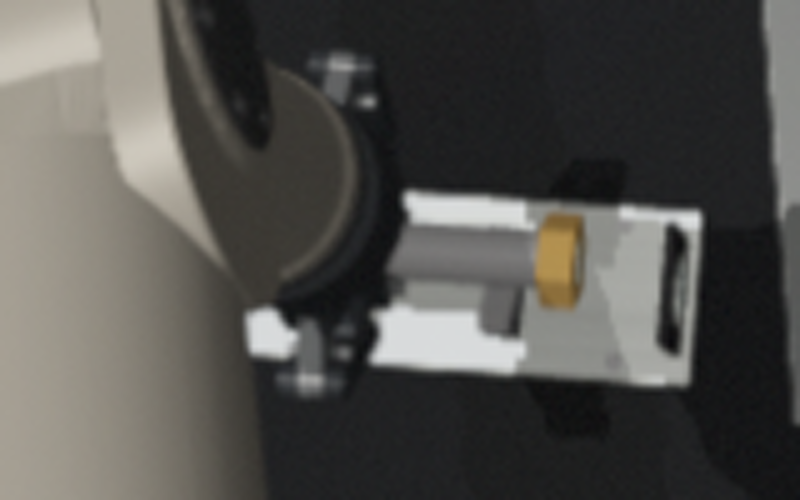

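The tube is held above the bench: wrist view shows its far cap at rows 46–90, column 320; the top view shows its near cap's end at about pixel (256,202).

Run:
```python
from h import *
c=ld("w6"); t=cam("top")
print(unproj(c,[(318,47),(319,90)],[161,161]))   # y: far end, cap inner edge
print(unproj(t,crop([(582,262),(538,255)],5,140,150),[145,160]))
P=[]
import time
for i in range(6):
    vision.read_camera("top"); st()
```

```text
[[527.6122169  310.8554624  161.        ]
 [527.03056596 296.82093826 161.        ]]
[[514.20113359 127.81470535 145.        ]
 [515.28912192 143.26454753 160.        ]]
t 12.53 pos [520.7 214.1 151.7] jaw yaw -0.0701 z [-0.001  -0.0015 -1.    ] F [ 0.59 -0.1  -2.46] M [-0.   -0.02 -0.02] w 22.4 q7 -0.34
t 12.57 pos [520.8 214.4 152. ] jaw yaw -0.0699 z [-5.e-04 -1.e-03 -1.e+00] F [ 0.1   0.38 -3.1 ] M [-0.06 -0.04 -0.03] w 22.7 q7 -0.34
t 12.62 pos [520.8 214.7 152.2] jaw yaw -0.0695 z [-3.e-04 -6.e-04 -1.e+00] F [ 0.22 -0.08 -2.04] M [-0.01  0.15 -0.01] w 22.7 q7 -0.34
t 12.68 pos [520.9 215.1 152.3] jaw yaw -0.069 z [-0.e+00 -3.e-04 -1.e+00] F [-0.01  0.7  -1.11] M [-0.02 -0.05 -0.  ] w 22.9 q7 -0.34
t 12.72 pos [520.8 215.4 152.4] jaw yaw -0.0685 z [ 0.e+00 -1.e-04 -1.e+00] F [-0.22  1.01 -2.11] M [-0.01 -0.03 -0.  ] w 22.7 q7 -0.34
t 12.78 pos [520.8 215.7 152.4] jaw yaw -0.0681 z [ 1.e-04  1.e-04 -1.e+00] F [ 0.49 -1.15 -2.34] M [ 0.01  0.01 -0.05] w 22.6 q7 -0.34
```

Call:
apply_moves([
  [[0.06,0,-4.0,0,0,0,1],[0,0,-3.0,0,0,0,1],[0,0,-2.0,0,0,0,1],[0,0,-0.5,0,0,0,1],[0,0,0,0,0,0,1]],
])

```text
time_s: 13.4
eef_pos: [521.6, 216.4, 57.7]
eef_rot: [0.0, 0.73, 0.683, 0.0]
contact_force: [-0.4, -0.5, -2.3]
gripper_width: 22.7
```

Call:
apply_moves([
  [[0,0,0,0,0,0,1],[0,0,-0.1,0,0,0,1],[0,0,-0.1,0,0,0,1],[0,0,0,0,0,0,1],[0,0,0,0,0,0,1]],
])

```text
time_s: 14.02
eef_pos: [521.3, 216.4, 55.3]
eef_rot: [0.0, 0.73, 0.683, 0.0]
contact_force: [0.6, 1.1, -2.1]
gripper_width: 22.8
```

Call:
apply_moves([
  [[0,0,-0.1,0,0,0,1],[0,0,-0.05,0,0,0,1],[0,0,0,0,0,0,1],[0,0,0,0,0,0,1]],
])

```text
time_s: 14.52
eef_pos: [521.3, 216.3, 53.8]
eef_rot: [0.0, 0.73, 0.683, -0.0]
contact_force: [-0.6, 0.2, -3.6]
gripper_width: 23.0
```

```bash
python3 -c "
from h import *
st()"
```

```text
t 14.53 pos [521.3 216.3  53.8] jaw yaw -0.067 z [ 0.e+00 -1.e-04 -1.e+00] F [-0.56  0.22 -3.6 ] M [ 0.04  0.   -0.  ] w 23.0 q7 -0.3
```

Call:
apply_moves([
  [[0,0,-0.05,0,0,0,1],[0,0,-0.05,0,0,0,1],[0,0,0,0,0,0,1],[0,0,0,0,0,0,1]],
])

```text
time_s: 15.02
eef_pos: [521.4, 216.4, 53.4]
eef_rot: [-0.0, 0.73, 0.683, 0.0]
contact_force: [-2.6, -1.6, 5.3]
gripper_width: 22.6
```

```bash
python3 -c "
from h import *
st()"
```

```text
t 15.03 pos [521.4 216.4  53.4] jaw yaw -0.067 z [ 2.e-04  3.e-04 -1.e+00] F [-2.63 -1.62  5.26] M [-0.17  0.5  -0.01] w 22.6 q7 -0.3
```

Contact with the V at z=53.4. Releasing the tube so it settles freely, then fetching the short one.

Call:
apply_moves([
  [[0,0,0,0,0,0,0],[0,0,0,0,0,0,0],[0,0,0.5,0,0,0,-0.5],[0,0,4.0,0,0,0,-1],[0,0,5.0,0,0,0,-1]],
])

```text
time_s: 15.65
eef_pos: [520.5, 216.0, 147.9]
eef_rot: [-0.0, 0.73, 0.683, -0.001]
contact_force: [0.7, 0.4, 0.6]
gripper_width: 85.4
```

Call:
apply_moves([
  [[0.5,-2.4,0,0,0,-0.18,-1],[0.5,-2.7,0,0,0,-0.18,-1],[0.5,-2.8,0,0,0,-0.18,-1],[0.5,-2.8,0,0,0,-0.18,-1],[0.6,-2.8,0,0,0,-0.18,-1]],
])

```text
time_s: 16.27
eef_pos: [547.5, 80.6, 148.1]
eef_rot: [-0.0, 0.956, 0.295, 0.0]
contact_force: [0.7, 0.4, 0.3]
gripper_width: 85.4
```

Call:
apply_moves([
  [[0.6,-2.8,0,0,0,-0.18,-1],[0.6,-2.8,0,0,0,-0.18,-1],[0.5,-2.8,0,0,0,-0.18,-1],[0,0,0,0,0,0,-1],[0,0,0,0,0,0,-1]],
])

```text
time_s: 16.9
eef_pos: [564.3, -1.3, 147.8]
eef_rot: [-0.001, 0.999, 0.033, -0.0]
contact_force: [-0.7, 0.9, 1.1]
gripper_width: 85.1
```

Run:
```python
from h import *
st();snap('wrist','w7');snap('top','t7');snap('scene','s7');st()
im=cv2.imread("pics/t7.png"); cv2.imwrite("pics/t7c.png",cv2.resize(im[130:270,140:300],None,fx=4.2,fy=4.2,interpolation=cv2.INTER_CUBIC))
```

```text
t 16.9 pos [564.3  -1.3 147.8] jaw yaw -1.5041 z [-2.0e-04  1.3e-03 -1.0e+00] F [-0.71  0.9   1.13] M [ 0.09  0.02 -0.07] w 85.1 q7 -1.21
t 17.05 pos [564.2  -0.7 147.7] jaw yaw -1.5034 z [-4.0e-04  1.2e-03 -1.0e+00] F [0.09 0.05 0.22] M [0.04 0.03 0.01] w 85.4 q7 -1.22
```

View pics/w7.png

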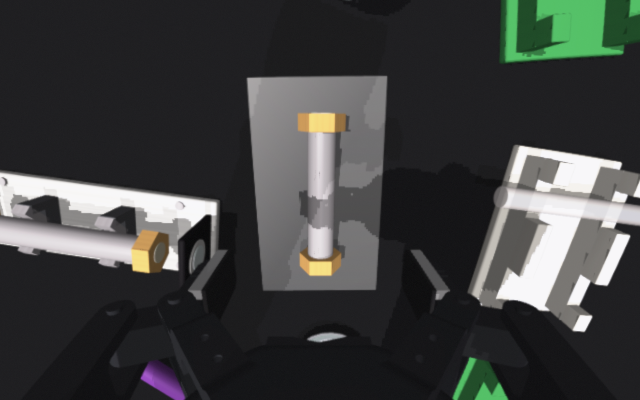

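View pics/t7c.png

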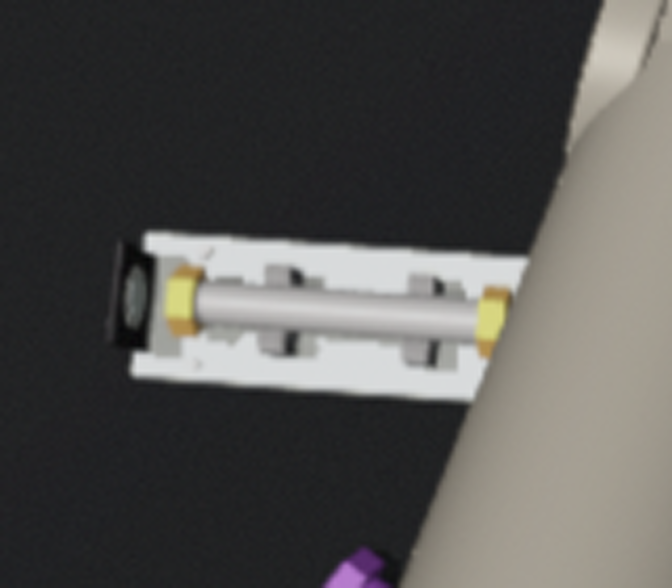

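The long tube lies in the V (both caps between the end plates), and the short tube lies on the mat under the jaws (column 321). Grasping it.

Call:
apply_moves([
  [[0.07,-0.24,-4.0,0,0,-0.004,-1],[0,0,-4.0,0,0,0,-1],[0,0,-2.5,0,0,0,-1],[0,0,-0.9,0,0,0,-1],[0,0,0,0,0,0,0]],
])

```text
time_s: 17.68
eef_pos: [565.1, -4.5, 33.8]
eef_rot: [-0.0, 1.0, 0.03, -0.0]
contact_force: [0.2, -0.0, -0.2]
gripper_width: 69.6
```

Call:
apply_moves([
  [[0,0,0,0,0,0,1],[0,0,0,0,0,0,1],[0,0,0,0,0,0,1],[0,0,0,0,0,0,1],[0,0,0,0,0,0,1]],
])

```text
time_s: 18.3
eef_pos: [565.9, -4.9, 35.0]
eef_rot: [-0.0, 1.0, 0.03, 0.001]
contact_force: [-1.0, 1.1, 5.3]
gripper_width: 22.5
```

```bash
python3 -c "
from h import *
st()"
```

```text
t 18.3 pos [565.9  -4.9  35. ] jaw yaw -1.5108 z [ 2.e-03  7.e-04 -1.e+00] F [-0.97  1.11  5.34] M [0.2  0.17 0.03] w 22.5 q7 -1.13
```

Call:
apply_moves([
  [[0,0,1.0,0,0,0,1],[0,0,4.5,0,0,0,1],[0,0,5.0,0,0,0.01,1],[-0.9,-2.6,1.0,0,0,0.18,1],[-0.9,-2.7,0,0,0,0.18,1]],
])

```text
time_s: 18.92
eef_pos: [547.4, -58.7, 150.3]
eef_rot: [0.001, 0.976, 0.217, 0.001]
contact_force: [-0.8, -0.2, -1.0]
gripper_width: 22.5
```

Call:
apply_moves([
  [[-0.9,-2.8,0,0,0,0.18,1],[-0.9,-2.8,0,0,0,0.18,1],[-0.9,-2.8,0,0,0,0.18,1],[-0.9,-2.8,0,0,0,0.18,1],[-0.9,-2.8,0,0,0,0.18,1]],
])

```text
time_s: 19.55
eef_pos: [501.0, -199.1, 148.6]
eef_rot: [-0.0, 0.785, 0.619, -0.0]
contact_force: [-0.3, -0.3, -2.1]
gripper_width: 22.7
```

Call:
apply_moves([
  [[-0.8,-2.8,0,0,0,0.18,1],[0,0,0,0,0,0,1],[0,0,0,0,0,0,1],[0,0,0,0,0,0,1]],
])

```text
time_s: 20.05
eef_pos: [494.5, -224.4, 148.6]
eef_rot: [-0.0, 0.728, 0.686, 0.0]
contact_force: [-0.1, -0.3, -2.6]
gripper_width: 22.7
```

Run:
```python
from h import *
st();snap('wrist','w8');snap('scene','s8');snap('top','t8');st()
im=cv2.imread("pics/t8.png"); cv2.imwrite("pics/t8c.png",cv2.resize(im[150:250,140:300],None,fx=5,fy=5,interpolation=cv2.INTER_CUBIC))
```

```text
t 20.05 pos [ 494.5 -224.4  148.6] jaw yaw -0.0593 z [-3.e-04  1.e-03 -1.e+00] F [-0.15 -0.33 -2.56] M [-0.02 -0.06  0.03] w 22.7 q7 0.52
t 20.2 pos [ 494.4 -224.9  148.7] jaw yaw -0.0593 z [-2.e-04  4.e-04 -1.e+00] F [ 0.02  0.32 -1.23] M [-0.05 -0.01  0.01] w 22.7 q7 0.52
```

View pics/w8.png

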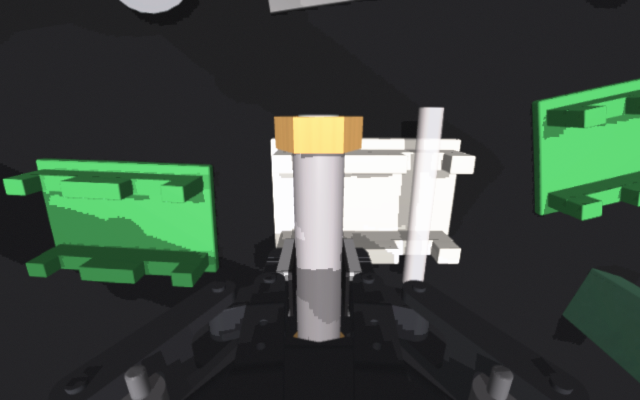

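View pics/t8c.png

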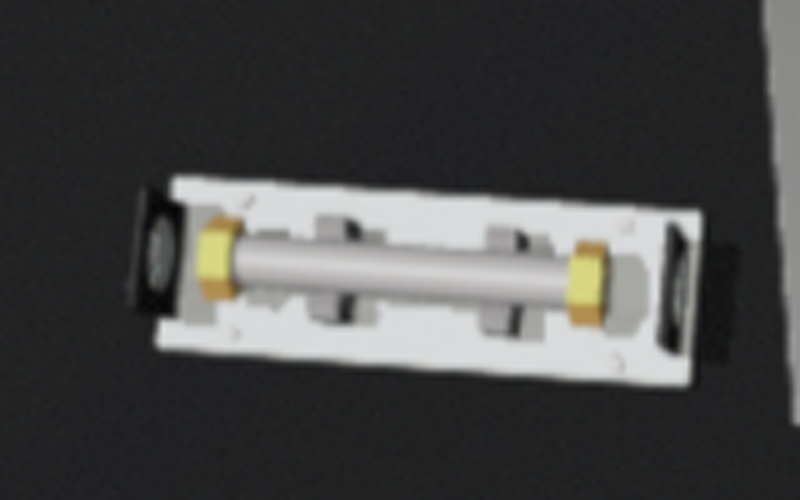

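View pics/s8.png

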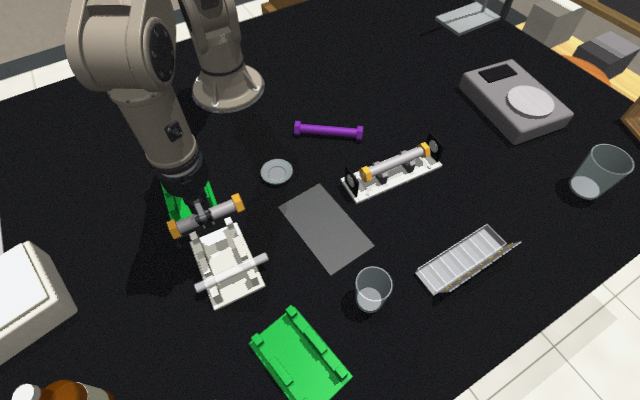

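Run:
```python
from h import *
c=ld("w8"); t=cam("top")
print(unproj(c,[(318,117),(318,153)],[153,153]))
P=unproj(t,crop([(199,257),(602,280)],5,140,150),[62,62]);print(P,P.mean(0))
x,f=fit([(t,[[40,125,10],[40,-125,10],[-40,-125,10],[-40,125,10]],crop([(172,176),(702,211),(690,383),(157,347)],5,140,150))],[520,220,-.06]);print(x,f)
```

```text
[[ 500.29504057 -152.27331728  153.        ]
 [ 499.47577358 -166.0604022   153.        ]]
[[526.3976627  310.19299976  62.        ]
 [515.85854099 130.28842969  62.        ]] [521.12810184 220.24071473  62.        ]
[ 5.22155137e+02  2.18178655e+02 -6.69536377e-02] [[ 0.2  0.2]
 [ 0.1 -0.1]
 [-0.1  0. ]
 [-0.2 -0.1]]
```

Lengthwise the long tube is within about 2 mm of the bench centre. Lowering the short tube into the near rack place.

Call:
apply_moves([
  [[0,-0.38,-3.5,0,0,0,1],[0,0,-3.0,0,0,0,1],[0,0,-1.5,0,0,0,1],[0,0,-0.5,0,0,0,1],[0,0,0,0,0,0,1]],
])

```text
time_s: 20.82
eef_pos: [494.6, -230.0, 64.3]
eef_rot: [0.001, 0.728, 0.685, 0.0]
contact_force: [0.4, 0.4, -2.5]
gripper_width: 22.3
```

Call:
apply_moves([
  [[0,0,-0.2,0,0,0,1],[0,0,-0.1,0,0,0,1],[0,0,0,0,0,0,1]],
])

```text
time_s: 21.2
eef_pos: [494.2, -229.9, 61.1]
eef_rot: [0.0, 0.728, 0.685, 0.0]
contact_force: [-0.3, -0.3, -1.0]
gripper_width: 22.6
```

Call:
apply_moves([
  [[0,0,-0.15,0,0,0,1],[0,0,-0.1,0,0,0,1],[0,0,0,0,0,0,1]],
])

```text
time_s: 21.58
eef_pos: [494.2, -229.9, 58.9]
eef_rot: [0.0, 0.728, 0.685, 0.0]
contact_force: [-1.9, 0.0, 4.4]
gripper_width: 22.2
```

Resting on the floor of the notch; releasing and rising.

Call:
apply_moves([
  [[0,0,0,0,0,0,0],[0,0,0,0,0,0,0],[0,0,0.5,0,0,0,-0.5],[0,0,4.0,0,0,0,-1],[0,0,5.0,0,0,0,-1]],
])

```text
time_s: 22.2
eef_pos: [493.2, -229.4, 153.5]
eef_rot: [-0.001, 0.728, 0.685, -0.001]
contact_force: [0.7, 0.5, -0.5]
gripper_width: 85.4
```

Call:
apply_moves([
  [[0,0,0,0,0,0,-1],[0,0,0,0,0,0,-1]],
])

```text
time_s: 22.45
eef_pos: [493.8, -229.6, 153.2]
eef_rot: [-0.0, 0.728, 0.685, 0.0]
contact_force: [-0.3, -0.1, 0.1]
gripper_width: 85.6
```

Run:
```python
from h import *
st();snap('wrist','w9');st()
im=cv2.imread("pics/w9.png"); cv2.imwrite("pics/w9c.png",cv2.resize(im[80:310,260:480],None,fx=2.6,fy=2.6,interpolation=cv2.INTER_CUBIC))
```

```text
t 22.45 pos [ 493.8 -229.6  153.2] jaw yaw -0.0608 z [-0.e+00  4.e-04 -1.e+00] F [-0.29 -0.07  0.05] M [ 0.    0.02 -0.03] w 85.6 q7 0.53
t 22.5 pos [ 493.3 -229.3  152.4] jaw yaw -0.0609 z [-1.8e-03  9.0e-04 -1.0e+00] F [-0.15 -0.   -0.94] M [-0.03  0.03 -0.02] w 85.4 q7 0.53
```

View pics/w9c.png

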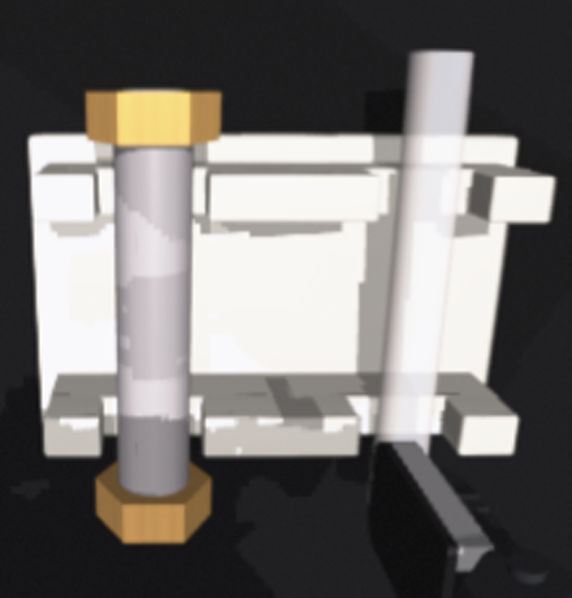

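Run:
```python
from h import *
c=ld("w9")
q=lambda p:crop(p,2.6,260,80)
P=unproj(c,q([(153,148),(154,495)]),[55,55]);print("tube barrel ends",P,P.mean(0))
print(unproj(c,q([(65,177),(65,221),(65,418),(65,455)]),50))
print(unproj(c,q([(98,217),(210,217),(102,453),(204,453)]),50))
```

```text
tube barrel ends [[ 499.10123008 -173.0874373    55.        ]
 [ 492.68558682 -284.75568509   55.        ]] [ 495.89340845 -228.92156119   55.        ]
[[ 472.67288836 -180.28445175   50.        ]
 [ 471.45620785 -193.3385474    50.        ]
 [ 465.3365422  -257.63382258   50.        ]
 [ 464.04222704 -270.98374294   50.        ]]
[[ 481.43329289 -192.74494433   50.        ]
 [ 514.88187395 -194.77111964   50.        ]
 [ 476.32310119 -270.96768547   50.        ]
 [ 509.94107277 -273.01193606   50.        ]]
```

The short tube lies in the near notch, within about 2 mm of the place's centre in both directions, sleeve untouched. Back to the bench.

Call:
apply_moves([
  [[0.3,5.0,0,0,0,-0.006,-1],[0.3,5.0,0,0,0,0,-1],[0.3,5.0,0,0,0,0,-1],[0.3,5.0,0,0,0,0,-1],[0.3,5.0,0,0,0,0,-1]],
])

```text
time_s: 23.12
eef_pos: [507.7, 21.8, 151.7]
eef_rot: [-0.001, 0.73, 0.683, -0.001]
contact_force: [1.5, 0.4, -0.6]
gripper_width: 85.3
```

Call:
apply_moves([
  [[0.3,5.0,0,0,0,0,-1],[0.3,5.0,0,0,0,0,-1],[0.3,5.0,0,0,0,0,-1],[0.3,5.0,0,0,0,0,-1],[0,0,0,0,0,0,-1]],
])

```text
time_s: 23.75
eef_pos: [518.5, 226.6, 151.1]
eef_rot: [-0.002, 0.727, 0.687, -0.001]
contact_force: [-0.1, -1.3, -0.2]
gripper_width: 85.2
```

Call:
apply_moves([
  [[0,0,0,0,0,0,-1],[0,0,0,0,0,0,-1]],
])

```text
time_s: 24.0
eef_pos: [521.0, 217.8, 152.7]
eef_rot: [0.0, 0.731, 0.682, -0.001]
contact_force: [-0.1, -0.1, 0.2]
gripper_width: 85.5
```

Run:
```python
from h import *
st();snap('wrist','w10');st()
im=cv2.imread("pics/w10.png"); cv2.imwrite("pics/w10c.png",cv2.resize(im[0:300,220:420],None,fx=2,fy=2,interpolation=cv2.INTER_CUBIC))
```

```text
t 24.0 pos [521.  217.8 152.7] jaw yaw -0.0701 z [-0.0011 -0.0017 -1.    ] F [-0.13 -0.08  0.19] M [-0.03  0.01  0.06] w 85.5 q7 -0.37
t 24.05 pos [521.1 218.  152.9] jaw yaw -0.0701 z [-7.0e-04 -1.2e-03 -1.0e+00] F [ 0.62 -0.25 -0.51] M [ 0.02  0.01 -0.06] w 85.1 q7 -0.37
```

View pics/w10c.png

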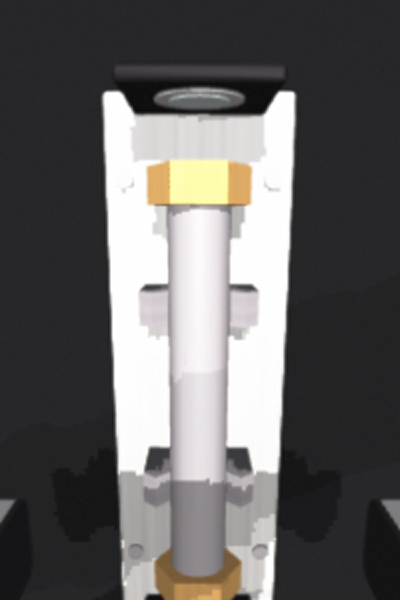

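The long tube lies symmetrically in both saddles (barrel at crop column 200, saddle edges 140/257). Descending to regrip.

Call:
apply_moves([
  [[0,0.1,-4.0,0,0,0,-1],[0,0,-3.5,0,0,0,-1],[0,0,-2.0,0,0,0,-1],[0,0,-0.6,0,0,0,-1],[0,0,0,0,0,0,-1]],
])

```text
time_s: 24.68
eef_pos: [521.4, 220.5, 52.6]
eef_rot: [0.0, 0.731, 0.683, 0.0]
contact_force: [-0.1, 0.1, -0.1]
gripper_width: 85.3
```

Call:
apply_moves([
  [[0,0,0,0,0,0,0],[0,0,0,0,0,0,0],[0,0,0,0,0,0,0]],
])

```text
time_s: 25.05
eef_pos: [521.3, 221.3, 52.9]
eef_rot: [0.0, 0.73, 0.683, 0.001]
contact_force: [0.4, 0.1, -0.1]
gripper_width: 42.5
```

```bash
python3 -c "
from h import *
st()
vision.read_camera('top');st()"
```

```text
t 25.05 pos [521.3 221.3  52.9] jaw yaw -0.0669 z [ 9.e-04  5.e-04 -1.e+00] F [ 0.39  0.12 -0.05] M [-0.03  0.02  0.03] w 42.5 q7 -0.34
t 25.1 pos [521.2 221.3  52.7] jaw yaw -0.0668 z [ 7.e-04  4.e-04 -1.e+00] F [ 0.16 -0.21  0.12] M [-0.01 -0.05 -0.  ] w 43.0 q7 -0.34
```

Call:
apply_moves([
  [[0,0,0,0,0,0,1],[0,0,0,0,0,0,1],[0,0,0,0,0,0,1],[0,0,0,0,0,0,1],[0,0,0,0,0,0,1]],
], newtons=30)

```text
time_s: 25.72
eef_pos: [521.5, 221.2, 52.6]
eef_rot: [0.0, 0.73, 0.683, 0.0]
contact_force: [0.4, -0.4, 1.7]
gripper_width: 23.1
```

```bash
cat >> h.py <<'E'
def avg(n=5):
    f=[];m=[];p=[]
    for i in range(n):
        vision.read_camera('top');o=readout.get_obs();f.append(o["contact_force"]);m.append(o["moment"]);p.append(o["eef_pos"])
    print("F",np.mean(f,0).round(2),np.std(f,0).round(2),"M",np.mean(m,0).round(2),"p",np.mean(p,0).round(2),"t",o["time_s"],"w",o["gripper_width"])
E
python3 -c "
from h import *
st();avg()"
```

```text
t 25.73 pos [521.5 221.2  52.6] jaw yaw -0.067 z [ 1.e-03  2.e-04 -1.e+00] F [ 0.37 -0.39  1.75] M [ 0.02 -0.25 -0.06] w 23.1 q7 -0.34
F [ 1.31 -0.28  2.33] [0.25 0.32 0.48] M [-0.02 -0.3  -0.04] p [521.47 221.2   52.59] t 25.975 w 23.233833414825476
```

Call:
apply_moves([
  [[0,0,-0.05,0,0,0,1],[0,0,0,0,0,0,1],[0,0,0,0,0,0,1]],
])

```text
time_s: 26.35
eef_pos: [521.5, 221.2, 52.5]
eef_rot: [0.0, 0.73, 0.683, 0.001]
contact_force: [-0.1, 0.1, 5.5]
gripper_width: 22.8
```

```bash
python3 -c "
from h import *
avg()"
```

```text
F [ 0.59 -0.56  5.21] [0.15 0.37 0.41] M [-0.05 -0.13 -0.04] p [521.48 221.2   52.54] t 26.6 w 23.102605131987296
```

Call:
apply_moves([
  [[0,0,-0.05,0,0,0,1],[0,0,-0.04,0,0,0,1],[0,0,0,0,0,0,1],[0,0,0,0,0,0,1]],
])

```text
time_s: 27.1
eef_pos: [521.5, 221.2, 52.5]
eef_rot: [0.0, 0.73, 0.683, 0.001]
contact_force: [-1.3, -0.8, 9.9]
gripper_width: 22.9
```

```bash
python3 -c "
from h import *
avg(8)"
```

```text
F [-1.06 -0.85 10.14] [0.41 0.37 0.35] M [-0.23  0.23 -0.05] p [521.49 221.22  52.47] t 27.5 w 23.02517792397929
```

Run:
```python
from h import *
snap('wrist','w11');snap('scene','s11');snap('top','t11');avg(6)
a=cv2.imread("pics/s11.png");cv2.imwrite("pics/s11c.png",cv2.resize(a[120:320,150:460],None,fx=2.5,fy=2.5,interpolation=cv2.INTER_CUBIC))
```

```text
F [-1.04 -1.14 10.06] [0.47 0.35 0.48] M [-0.2   0.22 -0.04] p [521.49 221.22  52.47] t 27.95 w 22.851649820102512
```

View pics/w11.png

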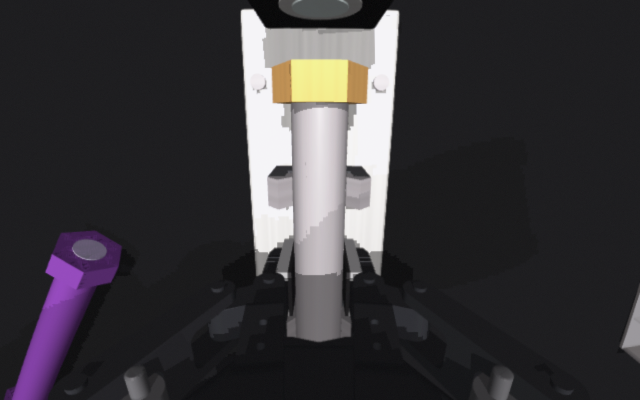

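View pics/s11c.png

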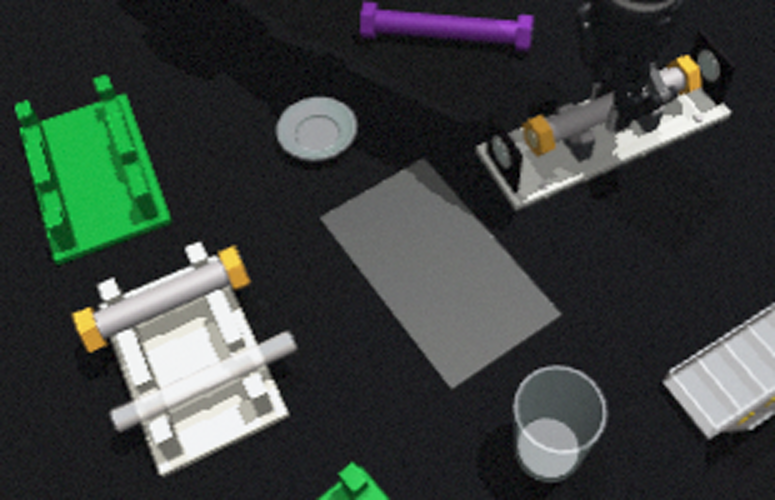

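The wrist view shows the long tube seated and centred (column 320, saddle sides 268/371). The scene view shows the short tube in the near rack place, with the sleeve, dish and beaker where they were. The force is steady at about 10 N down and 1 N sideways, so I'm handing in.

```bash
python3 -c "
from plant import job
print(job.finish_job())"
```

```text
the job is handed in; nothing more can be done
None
```

The swap is finished and handed in at about 28 s of the 67 s. The interface gives no verdict, so the results below are my own last checks.

**What I did:** I set the short tube on the mat and moved the long tube into the V, where I let it settle freely. I then laid the short tube in the near (-x) rack place and released it. Last, I gripped the long tube again at 30 N and pressed it down.

**Long tube:**
- The push was steady at about 10.1 N downward over 14 readings, with about 1 N sideways along each of x and y.
- I worked out about 8 and 9.5 N on the two sloping sides from that, ignoring friction. The side forces themselves can't be read.
- Lengthwise it sat within about 2 mm of centre, measured in the top view before I gripped it again. The final wrist view showed it symmetric between the saddles.

**Short tube:** the wrist view put it within about 2 mm of the rack place's centre, untouched by the arm.

**Bystanders:** the sleeve, beaker and dish looked unmoved in the last scene picture; I did not measure them again.

**Disagreements and a refused move:**
- The wrist camera read about 2 mm further in +x than the jaws and the top view. I corrected for this and confirmed it by the low side force when gripping.
- One move call was refused for too large a turn and was repeated with smaller numbers; nothing moved in between.

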